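# Tip the standing angle bracket over and push it home

### The arm

A 6-joint arm with a two-finger parallel gripper is mounted at the origin on the work surface. World frame = base frame: x ahead of the robot, y to its left, z up, the work surface at z = 0. Lengths are in mm, angles in degrees, forces in N, time in s.
With the tool pointing down it reaches from about 325 to 875 mm from the base axis. Payload 4.4 kg.
Tool frame: the origin (TCP) lies at the very end of the fingers, on their centre line; the grasp point (between the pads) lies 19 mm behind it; z points along the fingers, y is the direction in which the jaws open and shut (so a half turn about z gives the same grasp; the last joint's range is limited). The gripper opens to 85 mm and grips with 20 to 120 N. Pads are 22 mm wide; open, the fingers measure 114 mm over their backs; the gripper's body (76 mm by 85 mm) begins 54 mm behind the grasp point. The pads swing forward as they close: fully open they stand 13 mm farther back than shut.
Start: joints at [57.439, 11.837, 88.321, -0, 79.842, -8.623], TCP at [233.316, 525.539, 231.282] pointing down, gripper open.
Joint ranges: [-156.59, 156.59], [-49.26, 127.26], [12.9, 141.05], [-63.56, 243.56], [4.71, 150.69], [-161.64, 161.64]. Speed limits (degrees/s): [159.86, 159.86, 180, 180, 180, 180].

### API

Orientations are given as a 3x3 rotation matrix whose columns are the frame's x, y, z axes.
In Python, from rig import env gives the robot as it stands. The module is installed in compiled form; this text tells all that it offers.
- The arm moves only by the tool servo_tool, never from a script. Its argument "rows" is a list of rows, each a list of 7 numbers: the turn, a rotation vector about the tool's x, y, z in rad, then the shift along the tool's x, y, z in mm, then the closure, from -1 (fully open) to 1 (shut), so that 0 is half open. In form: [[wx, wy, wz, tx, ty, tz, grip], ...]. A call has 1 to 10 rows; each row shifts and turns the commanded pose from where the row before left it, along the tool's axes as they then stand; what a row does not reach is not made up. A row lasts 1/12 s, in which the tool goes at most 41.7 mm and 7.16 degrees, less where a joint would pass 70% of its speed; a pose out of reach is approached as far as the arm can. A call with a gripper value outside its range is refused whole. The fingers move at their own pace and stop on an object; "squeeze" is the grip in N (left out, the last holds). Time passes only in rows, so rows that do not move let the fingers close. It gives the time, the measured TCP pose, the force and the opening at its end, in the units of the state.
- env.observe(): the state, without advancing time (a new reading comes with each control period).
- env.capture(name): name is "side" or "top" or "wrist"; returns a dict with "color" (420x560x3 uint8, red, green, blue), "fx", "fy", "cx", "cy" (pixels), "k1" (the pictures are not rectified: a ray, as slopes to the right and down, at radius r is drawn at 1 + k1 r^2 times it, then the intrinsics apply), "rvec" (rotation vector, rad) and "tvec" (3), from world to camera coordinates, as OpenCV has them; the wrist camera has in their place "hand_eye" (4x4, takes a point from camera to tool coordinates, whose origin is the TCP and whose axes are the flange's). Camera axes: x right, y down, z forward; pixel columns grow to the right and rows downward; lengths in mm; the calibration is good to about 2 mm. A picture is of the moment at which its call begins: read the wrist's pose just before it. There is no depth.
- env.close_job(): hands the job in, once; it reports no verdict.
The state is a dict: "time_s": time; "joints": joint angles; "joint_vel": joint speeds; "joint_torque": joint torques, N m; "tool_pos": TCP position; "eef_rot": TCP orientation; "force": force on the tool from outside, world axes, zero at the start; "moment": the same for the moment, N m; "gripper_width": opening from 0.0 (shut) to 1.0 (fully open).
Only numpy, scipy, OpenCV 4.12 (cv2) and the standard library are available. Lean on these libraries where they do the work, as an engineer would, in place of code of your own. Each camera call takes 0.05 s, during which the arm holds its last target.

### The job

One of the three steel angle brackets is still standing on its short leg. With the fingers only pushing, tip it over so that it lies flat on its long leg, long leg towards the fence like the other two, and push it along the bench until the end of its long leg sits flush against the fence. Do not pick it up, and leave the other two brackets and everything else on the bench where they are.

Things in the scene. Friction and masses are not known exactly. Their poses are not given: they have to be found in the camera images.
- bracket: the bracket to tip: bare steel L, 6 mm thick, 70 mm wide, long leg 100 mm, short leg 60 mm (outside), 0.37 to 0.63 kg, loose. Starts on its short leg, which points away from the fence to the robot; the long leg stands up at the fence side. Origin: middle of the outer heel edge. At the start z is up the long leg, -x along the short leg, +x points at the fence within 0.22 rad; y runs along the width
- heel (a point): middle of the bracket's outer heel edge (where the outer faces of both legs meet), always on the bench, 110 to 155 mm from the fence at the start. A push of 1 to 2 N near the top of the long leg's inner face, towards the fence, turns the bracket about this edge; past about 22 degrees it falls on by itself. Lying, it slides at 3 to 8 N; pushed off-centre it turns
- toe (a point): middle of the long leg's end, on its outer face, 100 mm from the heel along the bracket's z. It lies on the bench at the fence when the bracket is home; then z points level at the fence, -x points up, and the short leg stands 60 mm high at the robot side, its outer face towards the robot
- fence: dark flat steel bar bolted to the bench, 500 mm long, 30 mm deep, 20 mm high, the stop for the brackets. Origin: middle of its near (robot side) face, on the bench. Its x axis points away from the robot square to that face, which is the plane x = 0 here; y runs along the bar, z up
- done_1: a finished bracket, same shape and size as the one to tip, loose, already lying on its long leg with its end at the fence. Origin: middle of its outer heel edge, on the bench; x along the long leg to the fence, z up along the short leg (60 mm high). The three brackets are side by side about 160 mm apart in any order, each on a white line drawn on the bench
- done_2: the other finished bracket, same as done_1
- bolt: steel bolt standing on its round head, 58 mm high, head 27 mm across, shank 16 mm; stands near the fence between two of the lanes. Origin: centre of its underside, z up
- pipe: short dark steel pipe standing on end, 27 mm across, 50 mm high; near the fence between the other two lanes. Origin: centre of its underside, z up
- can: spray can, 65 mm across, 170 mm high, standing beyond the fence. Origin: centre of its underside, z up
- hammer: hammer lying at the right of the work
- hoop: ring bent from bar, 150 mm across, 10 mm high, lying flat at the left of the work. Origin: centre of its underside
- disc: round wooden disc, 120 mm across, 25 mm thick, lying beyond the fence. Origin: centre of its underside
Mind the look-alikes: they are no part of the job. Leave any black, orange or yellow look-alike of the bracket alone.

How it is judged:
By the outcome, as a careful person would: the job done as asked, in the order asked, and still so for the second after the job is handed in, with the robot touching nothing.
It also fails if it takes over 58 s, if anything falls off the work surface, if the arm or the gripper's body presses on something with over 40 N, if the wrist force passes 120 N, or if a joint passes its speed limit or range.

## Working session

There is one attempt and no reset: what is moved stays moved. The work goes in short steps, Python scripts to look and compute and a tool call to move; the robot and the scene stay as the last step left them, time stands still between calls to the robot, and variables do not carry over. Pictures are saved under pics/ and viewed, and the job is handed in when it is done.

Besides the shell and the picture viewer there is one more tool, called after ">>>" as name([rows], argument=value, ...), one row to a line, values as JSON. servo_tool: Moves the arm, as the interface text tells. Its arguments: {"type":"object","properties":{"rows":{"type":"array","items":{"type":"array","items":{"type":"number"}}},"squeeze":{"type":"number"}},"required":["rows"]}

```bash
ls; mkdir -p pics
python3 - <<'E'
from rig import env
import cv2,json,numpy as np
s=env.observe();print(s)
for n in("side","top"):
    c=env.capture(n);cv2.imwrite(f"pics/{n}0.png",c["color"][:,:,::-1])
    np.savez(f"{n}0.npz",**c)
    print(n,{k:v for k,v in c.items() if k!="color"})
E
```

```text
pics
{'time_s': 0.0, 'joints': array([ 5.74387349e+01,  1.18829348e+01,  8.84069417e+01, -4.53385609e-04,
        7.98411633e+01, -8.62591831e+00]), 'joint_vel': array([-0.03881725,  0.02566067, -0.134002  , -0.0465542 , -0.06801459,
       -0.05625747]), 'joint_torque': array([-6.66882443e-04, -3.83026171e+01, -2.91597122e+01, -2.45270230e-04,
        1.02142518e-02, -5.86354517e-06]), 'tool_pos': array([232.90066152, 524.87821896, 230.12105172]), 'eef_rot': array([[-9.14004207e-01,  4.05702860e-01, -1.22434079e-03],
       [ 4.05704569e-01,  9.14002227e-01, -1.93177517e-03],
       [ 3.35323494e-04, -2.26237128e-03, -9.99997385e-01]]), 'force': array([ 0.39213547,  0.06724006, -0.30651188]), 'moment': array([-0.00795343,  0.02584661, -0.01698617]), 'gripper_width': 0.9971731648232515}
side {'fx': 493.44136866009427, 'fy': 493.44136866009427, 'cx': 283.7640482867274, 'cy': 210.9921942506771, 'k1': -0.12571606700340018, 'rvec': array([ 2.20028788, -0.31479328,  0.13335169]), 'tvec': array([-576.10126936,  156.75520218, 1124.57631068])}
top {'fx': 467.31155453386026, 'fy': 467.31155453386026, 'cx': 279.5765002528186, 'cy': 212.95407309582652, 'k1': -0.1315874836048632, 'rvec': array([ 2.14314368, -2.13949828,  0.15823225]), 'tvec': array([ -32.782127  ,  577.45663151, 1359.4343463 ])}
```

View pics/side0.png

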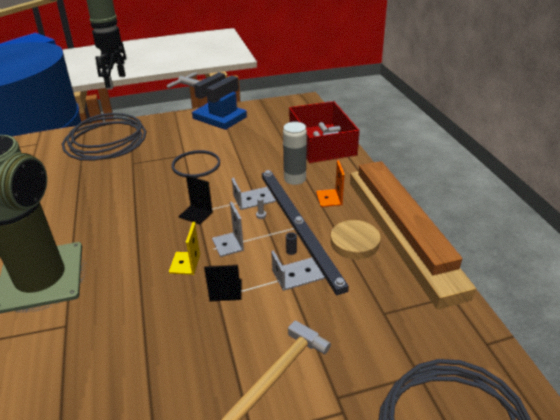

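View pics/top0.png

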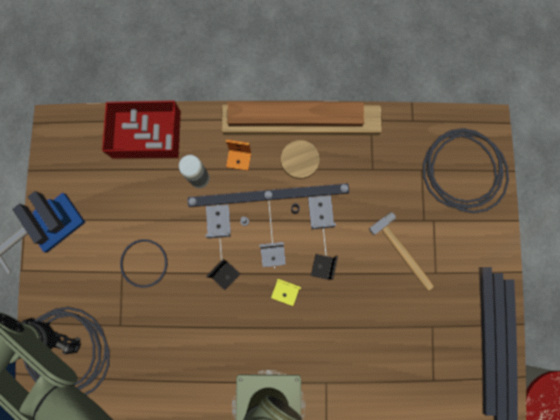

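Candidates (side / top pixel): the grey L at (230,237)/(272,255) is standing. The grey ones at (250,195)/(217,220) and (298,270)/(320,211) lie finished at the fence. The black ones are at (197,200)/(224,274) and (223,283)/(323,266), yellow at (187,250)/(285,292) and orange at (333,190)/(238,155). I choose the middle bare-steel one and check it in close crops.

```bash
cat > h.py <<'E'
import numpy as np,cv2
def rays(c,px):
    K=np.array([[c["fx"],0,c["cx"]],[0,c["fy"],c["cy"]],[0,0,1]],float)
    p=np.asarray(px,float).reshape(-1,1,2)
    D=np.array([float(c["k1"]),0,0,0,0])
    n=cv2.undistortPoints(p,K,D).reshape(-1,2)
    R=cv2.Rodrigues(np.asarray(c["rvec"],float))[0];t=np.asarray(c["tvec"],float)
    d=np.c_[n,np.ones(len(n))]@R
    return -R.T@t,d
def onplane(c,px,z):
    o,d=rays(c,px); return o+d*((z-o[2])/d[:,2])[:,None]
def tri(c1,p1,c2,p2):
    o1,d1=rays(c1,p1);o2,d2=rays(c2,p2);out=[]
    for a,b in zip(d1,d2):
        M=np.c_[a,-b];s=np.linalg.lstsq(M,o2-o1,rcond=None)[0]
        q1=o1+a*s[0];q2=o2+b*s[1];out.append(np.r_[(q1+q2)/2,np.linalg.norm(q1-q2)])
    return np.array(out)
def proj(c,P):
    K=np.array([[c["fx"],0,c["cx"]],[0,c["fy"],c["cy"]],[0,0,1]],float)
    return cv2.projectPoints(np.asarray(P,float).reshape(-1,1,3),np.asarray(c["rvec"],float),np.asarray(c["tvec"],float),K,np.array([float(c["k1"]),0,0,0,0]))[0].reshape(-1,2)
E
python3 - <<'E'
import cv2,numpy as np
a=cv2.imread("pics/side0.png")[160:300,160:360]
b=cv2.imread("pics/top0.png")[180:310,180:370]
cv2.imwrite("pics/cs.png",cv2.resize(a,None,fx=4,fy=4,interpolation=cv2.INTER_CUBIC))
cv2.imwrite("pics/ct.png",cv2.resize(b,None,fx=4,fy=4,interpolation=cv2.INTER_CUBIC))
E
```

```text
(no output)
```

View pics/cs.png

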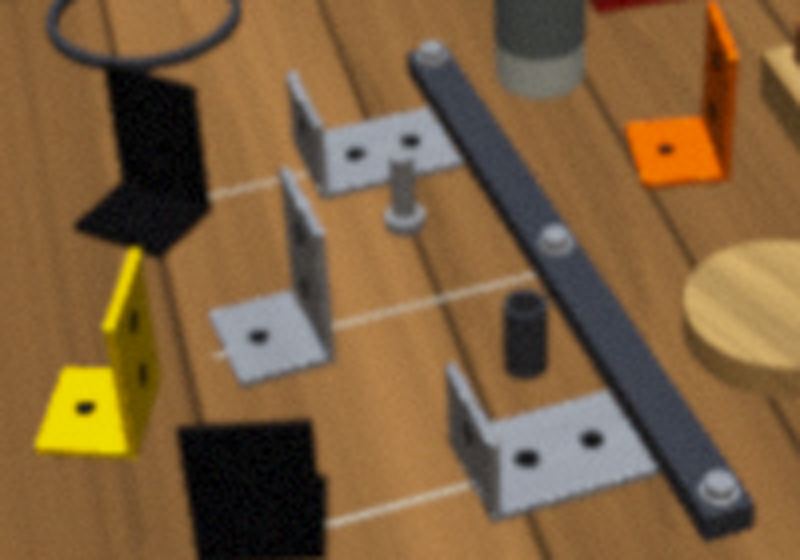

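View pics/ct.png

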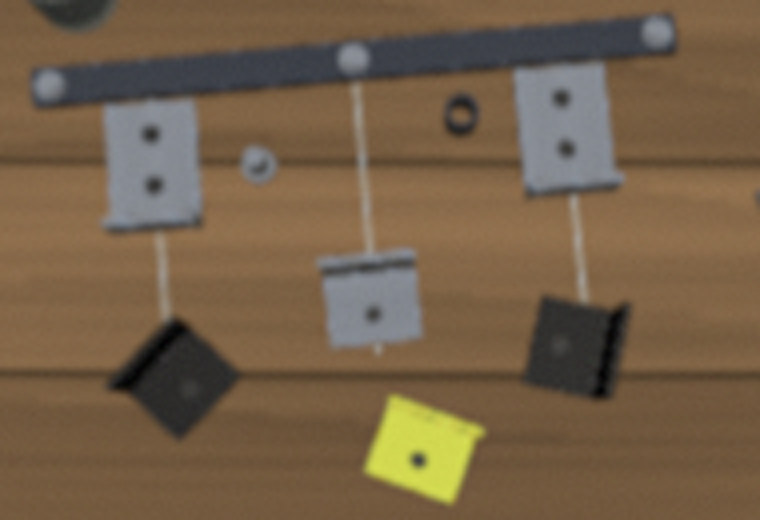

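The crops confirm it: one bare-steel L stands on its short leg in the middle lane (side crop heel corner (330,360), top crop (318..414, 255)). The bolt and pipe stand on either side of its lane, and the yellow L is behind it. Now measuring.

Run:
```python
import numpy as np
from h import *
S=dict(np.load("side0.npz"));T=dict(np.load("top0.npz"))
s=lambda x,y:((x+.5)/4-.5+160,(y+.5)/4-.5+160)
t=lambda x,y:((x+.5)/4-.5+180,(y+.5)/4-.5+180)
np.set_printoptions(precision=1,suppress=True)
print("fence near top edge z20",onplane(T,[t(37,106),t(676,52)],20))
print("fence far top edge z20",onplane(T,[t(32,72),t(668,15)],20))
print("fence side: near top edge z20 ",onplane(S,[s(410,58),s(703,510)],20), "near bottom z0",onplane(S,[s(412,75),s(705,535)],0))
print("top edge long leg z100 top cam",onplane(T,[t(318,260),t(414,250)],100))
print("shortleg end z3 top",onplane(T,[t(332,347),t(423,338)],3))
print("side: heelR,z0",onplane(S,[s(330,360)],0),"shortend L,R z3",onplane(S,[s(210,312),s(243,383)],3))
print("side long top outer L,R z100",onplane(S,[s(287,168),s(325,233)],100))
print("tri top corners",tri(S,[s(287,168),s(325,233)],T,[t(318,260),t(414,250)]))
print("bolt tops",onplane(T,[t(258,163)],58),onplane(S,[s(402,162)],58),"pipe",onplane(T,[t(461,115)],50),onplane(S,[s(525,303)],50))
print("line z0",onplane(T,[t(357,85),t(370,250),t(378,350)],0),onplane(S,[s(530,275),s(335,325),s(215,357)],0))
print("done heels top z60",onplane(T,[t(104,227),t(202,222),t(527,190),t(622,180)],60))
print("yellow toe? corners z6/100",onplane(T,[t(365,472),t(453,503)],6),onplane(T,[t(392,397),t(485,430)],100))
```

```text
fence near top edge z20 [[ 602.   247.5   20. ]
 [ 644.8 -244.4   20. ]]
fence far top edge z20 [[ 628.6  252.3   20. ]
 [ 673.9 -238.8   20. ]]
fence side: near top edge z20  [[ 603.   243.    20. ]
 [ 647.2 -239.9   20. ]] near bottom z0 [[ 605.5  250.6    0. ]
 [ 649.4 -240.2    0. ]]
top edge long leg z100 top cam [[477.4  26.2 100. ]
 [484.7 -42.3 100. ]]
shortleg end z3 top [[419.2  19.6   3. ]
 [426.1 -49.6   3. ]]
side: heelR,z0 [[482.8 -39.1   0. ]] shortend L,R z3 [[419.6  23.3   3. ]
 [428.  -47.7   3. ]]
side long top outer L,R z100 [[477.1  25.8 100. ]
 [486.  -43.2 100. ]]
tri top corners [[477.3  26.2  99.7   0.3]
 [485.4 -42.4  99.3   1.3]]
bolt tops [[552.9  73.3  58. ]] [[556.6  68.4  58. ]] pipe [[590.5 -77.6  50. ]] [[594.6 -79.2  50. ]]
line z0 [[622.1   1.7   0. ]
 [493.5  -8.9   0. ]
 [417.1 -15.3   0. ]] [[622.    3.7   0. ]
 [492.6  -8.1   0. ]
 [416.  -16.2   0. ]]
done heels top z60 [[ 504.7  186.7   60. ]
 [ 508.6  114.    60. ]
 [ 532.8 -125.9   60. ]
 [ 540.3 -196.4   60. ]]
yellow toe? corners z6/100 [[325.   -5.9   6. ]
 [302.  -72.2   6. ]] [[380.4 -26.9 100. ]
 [357.3 -92.5 100. ]]
```

The bracket's yaw is about 6° and its heel about (481,-8). The fence yaw is about 5.1°, leaving about 43 mm to push after tipping. I'll move above it with the fingers part-closed (two-finger contact), then turn to match.

>>> servo_tool([
  [0,0,0,-25,-25,4,0.3],
  [0,0,0,-25,-25,4,0.3],
  [0,0,0,-25,-25,4,0.3],
  [0,0,0,-25,-25,4,0.3],
  [0,0,0,-25,-25,4,0.3],
  [0,0,0,-25,-25,4,0.3],
  [0,0,0,-25,-25,4,0.3],
  [0,0,0,-25,-25,4,0.3],
  [0,0,0,-25,-25,4,0.3],
  [0,0,0,-25,-25,4,0.3],
])

```text
time_s: 0.93
tool_pos: [360.2, 194.0, 190.8]
eef_rot: [[-0.914, 0.405, -0.0], [0.405, 0.914, -0.0], [0.0, -0.0, -1.0]]
force: [0.6, -0.0, -0.3]
gripper_width: 0.346
```

>>> servo_tool([
  [0,0,0,-25,-25,4,0.3],
  [0,0,0,-25,-25,4,0.3],
  [0,0,0,-25,-25,4,0.3],
  [0,0,-0.1,0,0,0,0.3],
  [0,0,-0.1,0,0,0,0.3],
  [0,0,-0.1,0,0,0,0.3],
  [0,0,-0.1,0,0,0,0.3],
  [0,0,-0.122,0,0,0,0.3],
  [0,0,0,0,0,0,0.3],
  [0,0,0,0,0,0,0.3],
])

```text
time_s: 1.77
tool_pos: [398.2, 96.6, 179.0]
eef_rot: [[-0.995, -0.101, -0.001], [-0.101, 0.995, -0.0], [0.001, 0.0, -1.0]]
force: [0.8, 0.5, -0.5]
gripper_width: 0.347
```

```bash
cat > go.py <<'E'
import sys,numpy as np
from rig import env
s=env.observe();R=s["eef_rot"];p=s["tool_pos"]
np.set_printoptions(precision=2,suppress=True)
print(s["time_s"],p,"F",s["force"],"w",s["gripper_width"])
print("tool y yaw",np.degrees(np.arctan2(R[1,1],R[0,1])),"z",R[:,2])
if len(sys.argv)>3:
    g=np.array(list(map(float,sys.argv[1:4])));print("shift tool",R.T@(g-p))
E
python3 go.py 444 -12 150
```

```text
1.7667 [398.15  96.59 178.97] F [ 0.79  0.46 -0.48] w 0.34684292432205505
tool y yaw 95.79457552412411 z [-0. -0. -1.]
shift tool [ -34.67 -112.67   28.94]
```

>>> servo_tool([
  [0,0,0,-8,-28,7,0.3],
  [0,0,0,-8,-28,7,0.3],
  [0,0,0,-8,-28,7,0.3],
  [0,0,0,-8,-28,7,0.3],
  [0,0,0,0,0,0,0.3],
  [0,0,0,0,0,0,0.3],
])

```text
time_s: 2.27
tool_pos: [441.8, -12.3, 150.7]
eef_rot: [[-0.995, -0.099, -0.001], [-0.099, 0.995, 0.001], [0.001, 0.001, -1.0]]
force: [-0.5, 1.6, 0.2]
gripper_width: 0.349
```

```bash
python3 go.py 444 -12 90
python3 - <<'E'
from rig import env
import cv2,numpy as np
s=env.observe()
c=env.capture("wrist");cv2.imwrite("pics/w1.png",c["color"][:,:,::-1]);np.savez("w1.npz",p=s["tool_pos"],R=s["eef_rot"],**c)
c=env.capture("side");cv2.imwrite("pics/s1.png",cv2.resize(c["color"][140:300,120:360,::-1],None,fx=3,fy=3,interpolation=cv2.INTER_CUBIC))
E
```

```text
2.2667 [441.84 -12.35 150.75] F [-0.52  1.63  0.16] w 0.34861549304682743
tool y yaw 95.68695725738128 z [-0.  0. -1.]
shift tool [-2.27  0.09 60.74]
```

View pics/w1.png

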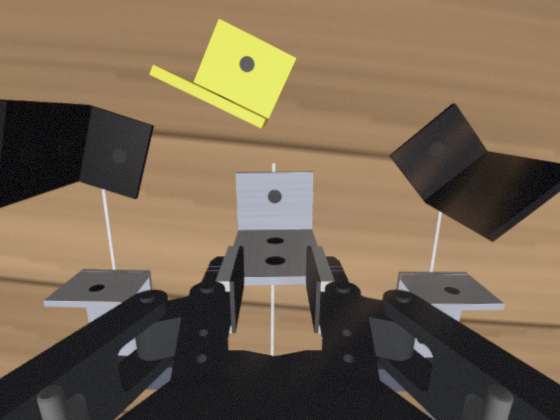

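View pics/s1.png

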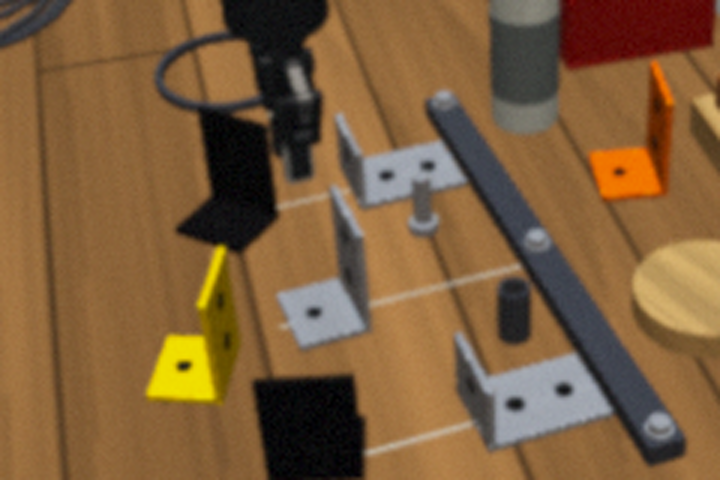

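The wrist view shows the bracket's top edge (238–318, row 280) centred between the two fingertips and square to them. Lowering behind the long leg.

>>> servo_tool([
  [0,0,0,0,0,12,0.3],
  [0,0,0,0,0,12,0.3],
  [0,0,0,0,0,12,0.3],
  [0,0,0,0,0,12,0.3],
  [0,0,0,0,0,10,0.3],
  [0,0,0,0,0,8,0.3],
  [0,0,0,0,0,0,0.3],
  [0,0,0,0,0,0,0.3],
])

```text
time_s: 3.03
tool_pos: [441.7, -11.0, 85.1]
eef_rot: [[-0.995, -0.105, -0.001], [-0.105, 0.995, 0.0], [0.001, 0.0, -1.0]]
force: [-0.8, -0.1, -0.6]
gripper_width: 0.353
```

>>> servo_tool([
  [0,0,0,-4,0,0,0.3],
  [0,0,0,-4,0,0,0.3],
  [0,0,0,-4,0,0,0.3],
  [0,0,0,-3,0,0,0.3],
  [0,0,0,-3,0,0,0.3],
  [0,0,0,-3,0,0,0.3],
  [0,0,0,-3,0,0,0.3],
  [0,0,0,-3,0,0,0.3],
])

```text
time_s: 3.7
tool_pos: [468.9, -8.6, 85.2]
eef_rot: [[-0.995, -0.104, -0.001], [-0.104, 0.995, 0.0], [0.0, 0.0, -1.0]]
force: [-0.0, 0.5, 0.8]
gripper_width: 0.351
```

```bash
cat > look.py <<'E'
import sys
from rig import env
import cv2,numpy as np
n=sys.argv[1]
for k,(y0,y1,x0,x1) in dict(side=(150,290,160,340),top=(180,310,180,370)).items():
    c=env.capture(k);np.savez(f"{k}_{n}.npz",**c)
    cv2.imwrite(f"pics/{k}_{n}.png",cv2.resize(c["color"][y0:y1,x0:x1,::-1],None,fx=4,fy=4,interpolation=cv2.INTER_CUBIC))
E
python3 look.py a
```

```text
(no output)
```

View pics/side_a.png

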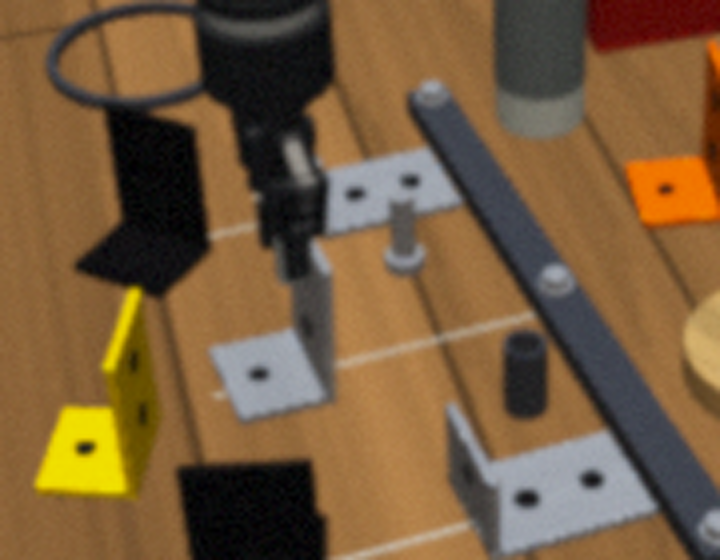

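The fingertips are at the long leg's inner face near its top and the bracket still stands (side crop heel (332,398)). I'll go on pushing gently.

>>> servo_tool([
  [0,0,0,-3,0,0,0.3],
  [0,0,0,-3,0,0,0.3],
  [0,0,0,-3,0,0,0.3],
  [0,0,0,-3,0,0,0.3],
  [0,0,0,-3,0,0,0.3],
  [0,0,0,0,0,0,0.3],
])

```text
time_s: 4.3
tool_pos: [484.7, -7.1, 85.5]
eef_rot: [[-0.995, -0.104, 0.001], [-0.104, 0.995, -0.0], [-0.001, -0.0, -1.0]]
force: [-0.4, 0.8, -0.2]
gripper_width: 0.352
```

```bash
python3 look.py b
```

```text
(no output)
```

View pics/side_b.png

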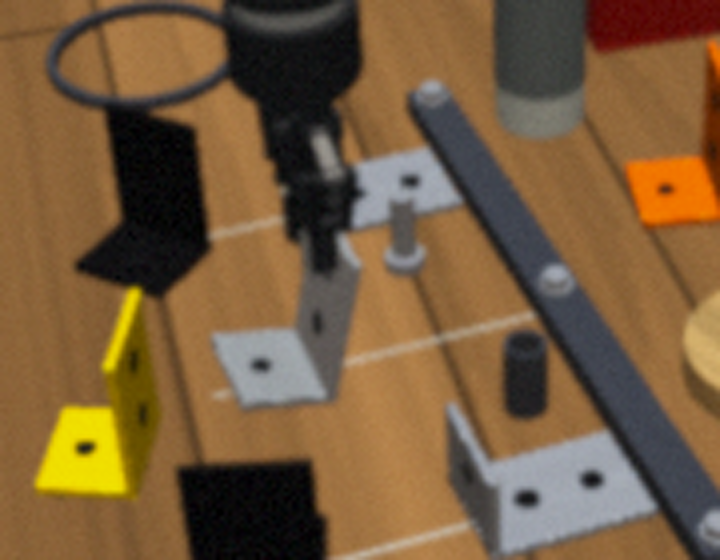

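It tips about the heel without sliding, about 12–15° so far. Carrying on.

>>> servo_tool([
  [0,0,0,-3,0,0,0.3],
  [0,0,0,-3,0,0,0.3],
  [0,0,0,-3,0,0,0.3],
  [0,0,0,-3,0,0,0.3],
  [0,0,0,-3,0,0,0.3],
  [0,0,0,0,0,0,0.3],
  [0,0,0,0,0,0,0.3],
  [0,0,0,0,0,0,0.3],
  [0,0,0,0,0,0,0.3],
])

```text
time_s: 5.15
tool_pos: [498.5, -5.5, 85.2]
eef_rot: [[-0.995, -0.104, -0.0], [-0.104, 0.995, 0.0], [0.0, 0.0, -1.0]]
force: [-0.1, -0.1, 0.1]
gripper_width: 0.347
```

```bash
python3 look.py c
```

```text
(no output)
```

View pics/side_c.png

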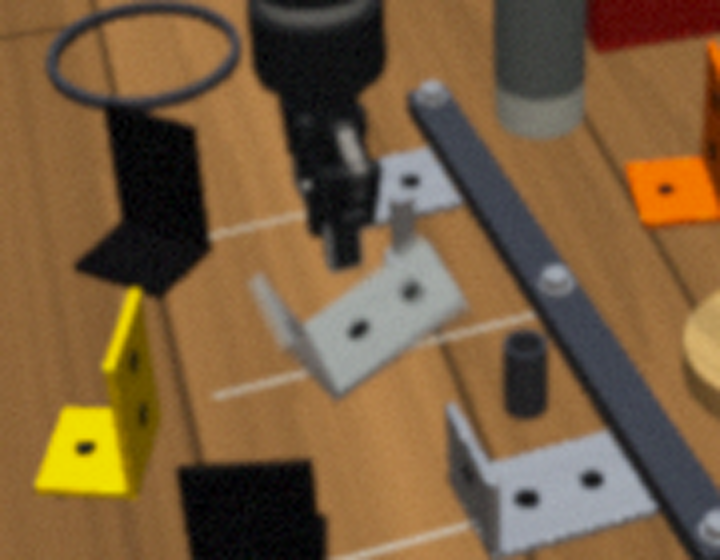

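It is past the tipping point and falling freely, clear of the fingers. Next I rise, retreat and look.

>>> servo_tool([
  [0,0,0,0,0,-5,0.3],
  [0,0,0,0,0,-15,0.3],
  [0,0,0,0,0,-20,0.3],
  [0,0,0,20,0,-15,0.3],
  [0,0,0,25,0,0,0.3],
  [0,0,0,25,0,0,0.3],
  [0,0,0,10,0,0,0.3],
  [0,0,0,0,0,0,0.3],
  [0,0,0,0,0,0,0.3],
])

```text
time_s: 6.0
tool_pos: [419.7, -14.0, 140.7]
eef_rot: [[-0.995, -0.103, 0.002], [-0.103, 0.995, -0.0], [-0.002, -0.0, -1.0]]
force: [1.0, -0.0, -1.1]
gripper_width: 0.35
```

```bash
python3 go.py; python3 look.py d
```

```text
6.0 [419.7  -13.97 140.72] F [ 1.03 -0.02 -1.08] w 0.3501506464374674
tool y yaw 95.93629151008523 z [ 0. -0. -1.]
```

View pics/side_d.png

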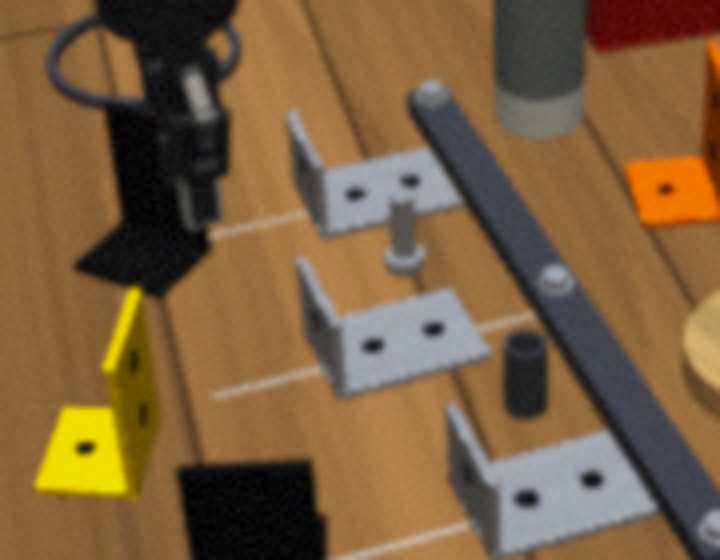

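View pics/top_d.png

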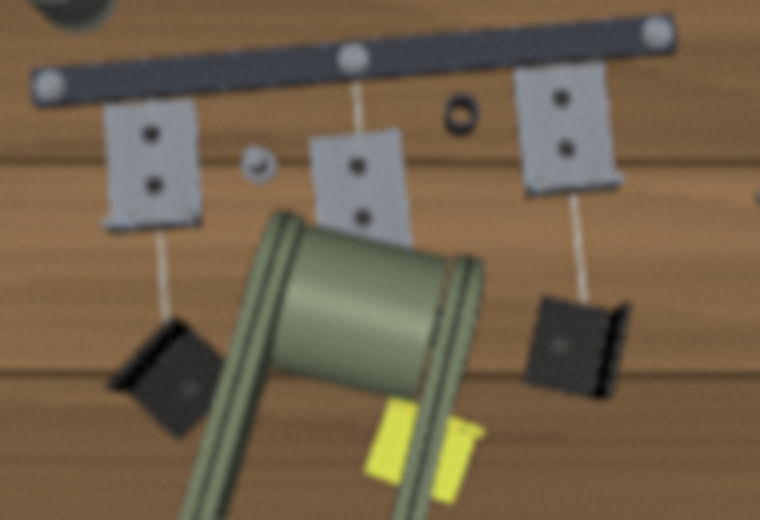

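It now lies flat on its long leg (top crop toe edge (310,140)–(400,129); side crop heel corner (343,398), toe corner (491,355)). Measuring what is left to push.

```bash
python3 - <<'E'
import numpy as np
from h import *
S=dict(np.load("side_d.npz"));T=dict(np.load("top_d.npz"))
s=lambda x,y:((x+.5)/4-.5+160,(y+.5)/4-.5+150)
t=lambda x,y:((x+.5)/4-.5+180,(y+.5)/4-.5+180)
np.set_printoptions(precision=1,suppress=True)
toe=onplane(T,[t(310,139),t(400,129)],6)
d=toe[0]-toe[1];print("toe",toe,"mid",toe.mean(0),"yaw",np.degrees(np.arctan2(-d[0],d[1])))
h=onplane(S,[s(343,398)],0);tr=onplane(S,[s(491,354)],3);d=(tr-h)[0];print("heelR",h,"toeR",tr,"yaw",np.degrees(np.arctan2(d[1],d[0])))
f=onplane(T,[t(37,106),t(676,52)],20);e=(f[0]-f[1])/np.linalg.norm(f[0]-f[1]);n=np.array([e[1],-e[0]])
print("fence yaw",np.degrees(np.arctan2(n[1],n[0])),"gaps top",[(f[0]-q)[:2]@n for q in toe],"side toeR",(f[0]-tr[0])[:2]@n)
# calibration check: done toes lie at fence: finished heel distance
dh=onplane(T,[t(104,227),t(202,222),t(527,190),t(622,180)],60)
print("done heel to fence",[(f[0]-q)[:2]@n for q in dh])
E
python3 go.py 430 -14 15
```

```text
toe [[578.7  37.6   6. ]
 [586.6 -31.8   6. ]] mid [582.7   2.9   6. ] yaw 6.496734227089008
heelR [[490.8 -39.6   0. ]] toeR [[587.  -29.4   3. ]] yaw 6.042977055315156
fence yaw 4.97592543140262 gaps top [np.float64(41.3809486376995), np.float64(39.5279195800144)] side toeR 38.950087386843165
done heel to fence [np.float64(102.21670604537569), np.float64(104.58279933462451), np.float64(101.2879555843695), np.float64(99.9191039581785)]
6.1 [420.53 -14.03 140.79] F [ 0.4  -0.41  0.08] w 0.3515788659482009
tool y yaw 95.96166918107674 z [ 0. -0. -1.]
shift tool [ -9.18  -0.9  125.81]
```

>>> servo_tool([
  [0,0,0.018,-16,0,0,0.3],
  [0,0,0,-16,-1,10,0.3],
  [0,0,0,0,0,20,0.3],
  [0,0,0,0,0,20,0.3],
  [0,0,0,0,0,20,0.3],
  [0,0,0,0,0,20,0.3],
  [0,0,0,0,0,20,0.3],
  [0,0,0,0,0,14,0.3],
  [0,0,0,0,0,0,0.3],
  [0,0,0,0,0,0,0.3],
])

```text
time_s: 6.93
tool_pos: [451.2, -11.6, 15.5]
eef_rot: [[-0.996, -0.086, -0.002], [-0.086, 0.996, 0.0], [0.002, 0.001, -1.0]]
force: [0.3, 0.2, 0.0]
gripper_width: 0.347
```

```bash
python3 go.py 470 -9 16; python3 look.py e
```

```text
6.9333 [451.22 -11.65  15.5 ] F [0.31 0.2  0.  ] w 0.34690195174423466
tool y yaw 94.95091047233596 z [-0.  0. -1.]
shift tool [-18.94   1.02  -0.54]
```

View pics/side_e.png

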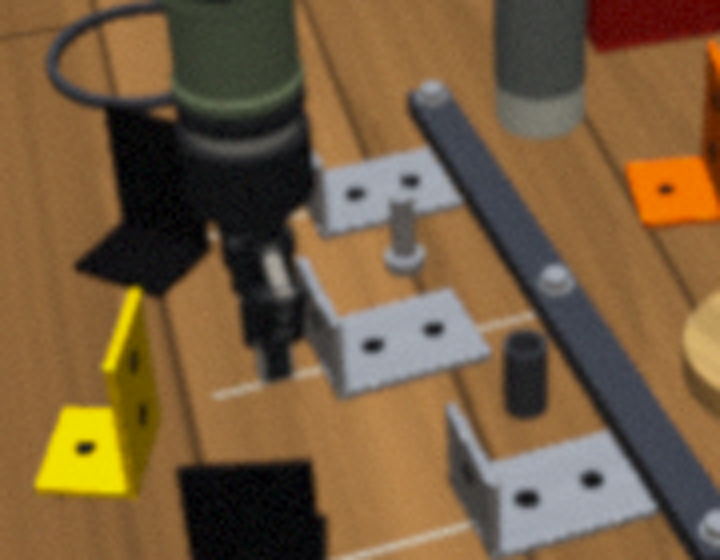

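The fingers are low behind the short leg (tips at side crop (275,375)), clear of the yellow part. Pushing, slowly for the last part.

>>> servo_tool([
  [0,0,0,-5,0,0,0.3],
  [0,0,0,-5,0,0,0.3],
  [0,0,0,-4,0,0,0.3],
  [0,0,0,-3,0,0,0.3],
  [0,0,0,-3,0,0,0.3],
  [0,0,0,-3,0,0,0.3],
  [0,0,0,-3,0,0,0.3],
  [0,0,0,-3,0,0,0.3],
  [0,0,0,-3,0,0,0.3],
  [0,0,0,-3,0,0,0.3],
])

```text
time_s: 7.87
tool_pos: [486.0, -8.7, 16.0]
eef_rot: [[-0.996, -0.086, -0.0], [-0.086, 0.996, 0.0], [0.0, 0.0, -1.0]]
force: [-1.4, 0.4, -1.7]
gripper_width: 0.351
```

```bash
python3 go.py; python3 look.py f
```

```text
7.8667 [485.99  -8.69  16.05] F [-1.43  0.42 -1.69] w 0.3508329049249351
tool y yaw 94.93870881737095 z [-0.  0. -1.]
```

View pics/side_f.png

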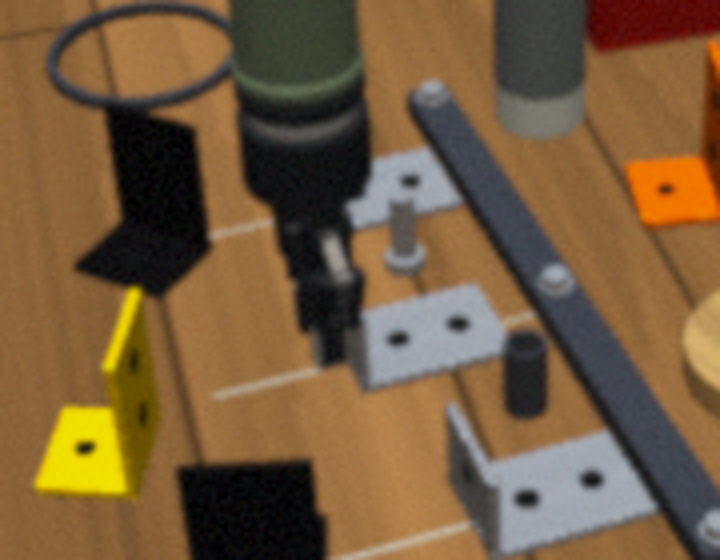

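View pics/top_f.png

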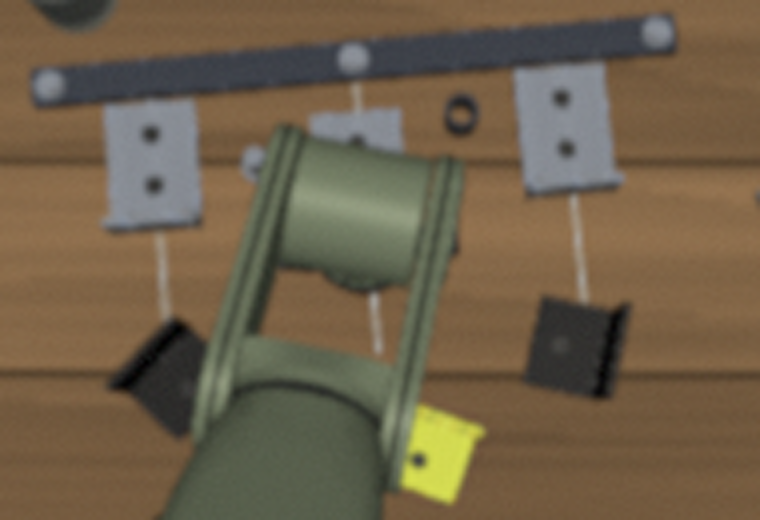

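The toe edge moved about 18 mm and is now parallel to the fence (top crop (310,115)–(402,109)), with about 22 mm left. Continuing.

>>> servo_tool([
  [0,0,0,-3,0,0,0.3],
  [0,0,0,-3,0,0,0.3],
  [0,0,0,-3,0,0,0.3],
  [0,0,0,-3,0,0,0.3],
  [0,0,0,-2,0,0,0.3],
  [0,0,0,-2,0,0,0.3],
  [0,0,0,-1,0,0,0.3],
  [0,0,0,0,0,0,0.3],
])

```text
time_s: 8.63
tool_pos: [503.4, -7.3, 16.4]
eef_rot: [[-0.996, -0.086, 0.001], [-0.086, 0.996, -0.0], [-0.001, -0.0, -1.0]]
force: [-0.5, 0.4, -0.8]
gripper_width: 0.345
```

```bash
python3 look.py g
```

```text
(no output)
```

View pics/side_g.png

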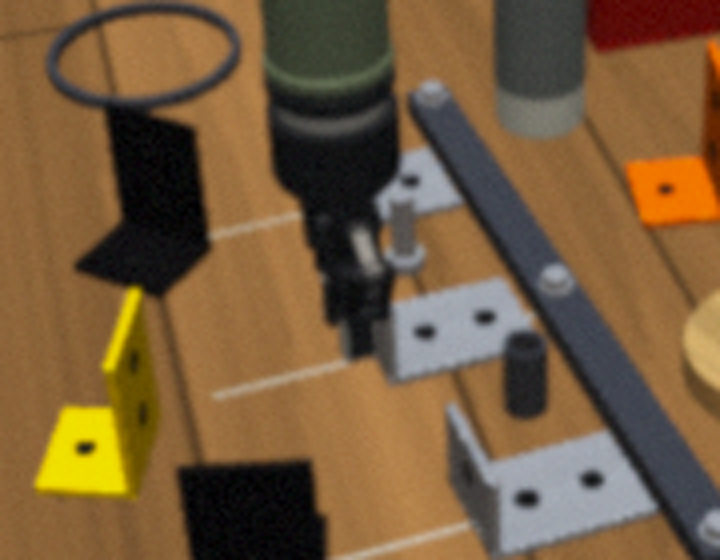

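View pics/top_g.png

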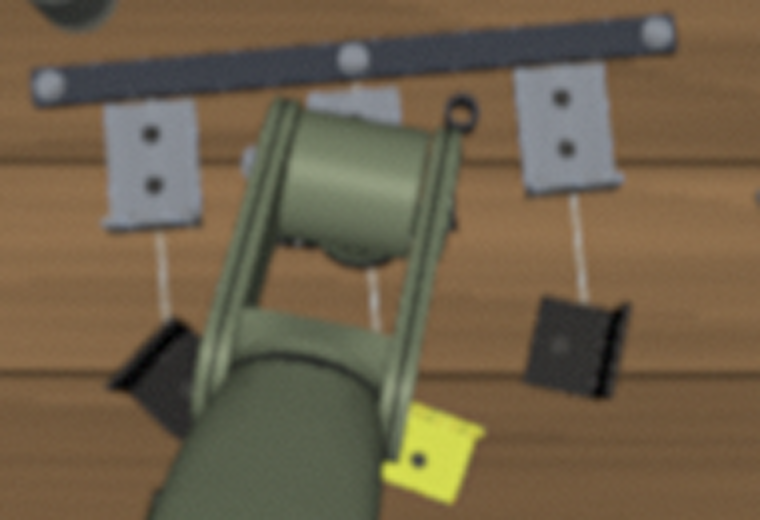

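About 5–6 mm is left (top crop toe edge rows 88–94, fence edge about 80–83). Closing with 1 mm steps, watching the force.

>>> servo_tool([
  [0,0,0,-1,0,0,0.3],
  [0,0,0,-1,0,0,0.3],
  [0,0,0,-1,0,0,0.3],
  [0,0,0,-1,0,0,0.3],
  [0,0,0,0,0,0,0.3],
])

```text
time_s: 9.15
tool_pos: [507.1, -7.0, 16.3]
eef_rot: [[-0.996, -0.086, 0.0], [-0.086, 0.996, 0.0], [-0.0, 0.0, -1.0]]
force: [-1.6, 0.1, 0.8]
gripper_width: 0.353
```

>>> servo_tool([
  [0,0,0,-1,0,0,0.3],
  [0,0,0,0,0,0,0.3],
])

```text
time_s: 9.32
tool_pos: [508.0, -6.9, 16.3]
eef_rot: [[-0.996, -0.086, 0.0], [-0.086, 0.996, 0.0], [-0.0, -0.0, -1.0]]
force: [-1.3, -0.1, 0.3]
gripper_width: 0.349
```

>>> servo_tool([
  [0,0,0,-1,0,0,0.3],
  [0,0,0,0,0,0,0.3],
])

```text
time_s: 9.48
tool_pos: [509.0, -6.8, 16.2]
eef_rot: [[-0.996, -0.086, 0.0], [-0.086, 0.996, 0.0], [-0.0, -0.0, -1.0]]
force: [-1.4, -0.0, -0.1]
gripper_width: 0.35
```

>>> servo_tool([
  [0,0,0,-1,0,0,0.3],
  [0,0,0,0,0,0,0.3],
])

```text
time_s: 9.65
tool_pos: [510.1, -6.7, 16.3]
eef_rot: [[-0.996, -0.086, 0.0], [-0.086, 0.996, 0.0], [-0.0, -0.0, -1.0]]
force: [-1.2, -0.5, 0.2]
gripper_width: 0.356
```

>>> servo_tool([
  [0,0,0,-1,0,0,0.3],
  [0,0,0,0,0,0,0.3],
])

```text
time_s: 9.82
tool_pos: [510.6, -6.7, 16.2]
eef_rot: [[-0.996, -0.086, -0.001], [-0.086, 0.996, -0.0], [0.001, 0.0, -1.0]]
force: [-4.0, -0.4, 0.5]
gripper_width: 0.349
```

```bash
python3 go.py; python3 look.py i
```

```text
9.8167 [510.56  -6.66  16.22] F [-4.01 -0.36  0.48] w 0.3494070893993131
tool y yaw 94.94319401424326 z [-0. -0. -1.]
```

View pics/top_i.png

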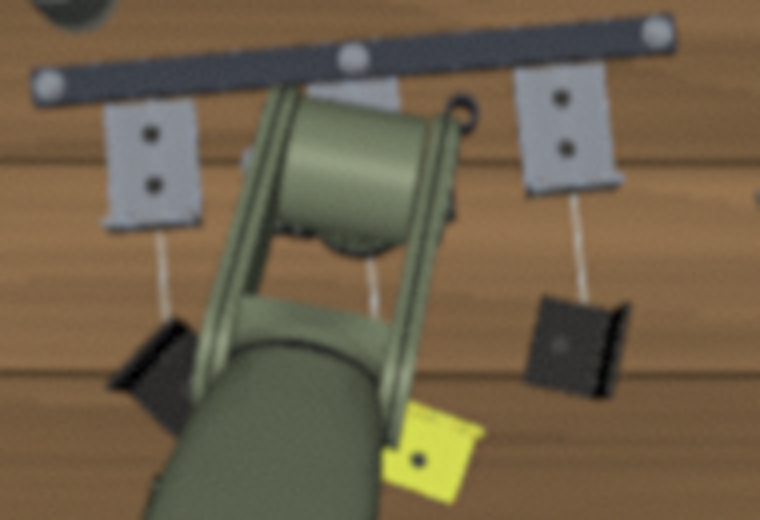

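View pics/side_i.png

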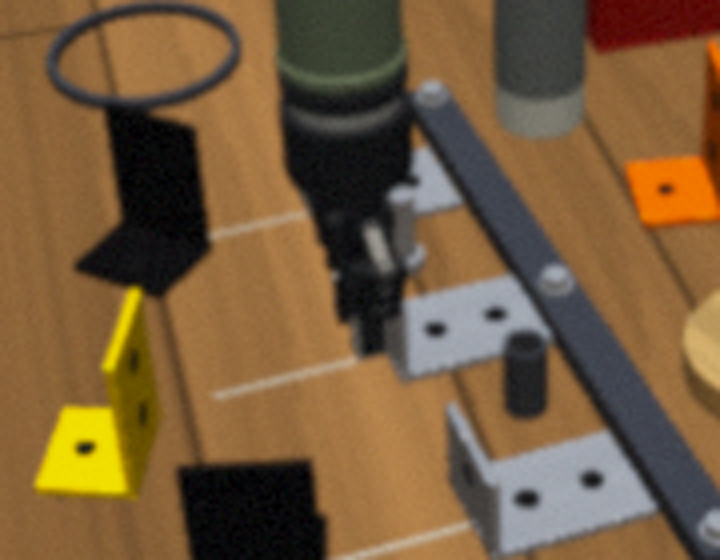

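The force is rising and the tool lags, so fence contact is beginning. Pressing a little more so the bracket squares up.

>>> servo_tool([
  [0,0,0,-1,0,0,0.3],
  [0,0,0,0,0,0,0.3],
])

```text
time_s: 10.08
tool_pos: [510.5, -6.5, 15.9]
eef_rot: [[-0.996, -0.086, -0.003], [-0.086, 0.996, 0.0], [0.003, 0.0, -1.0]]
force: [-5.1, -0.8, 1.4]
gripper_width: 0.349
```

>>> servo_tool([
  [0,0,0,-1,0,0,0.3],
  [0,0,0,0,0,0,0.3],
])

```text
time_s: 10.25
tool_pos: [510.4, -6.4, 15.5]
eef_rot: [[-0.996, -0.087, -0.005], [-0.087, 0.996, 0.0], [0.005, 0.001, -1.0]]
force: [-7.0, -1.2, 1.3]
gripper_width: 0.347
```

>>> servo_tool([
  [0,0,0,-1,0,0,0.3],
  [0,0,0,-1,0,0,0.3],
  [0,0,0,-1,0,0,0.3],
  [0,0,0,0,0,0,0.3],
  [0,0,0,0,0,0,0.3],
])

```text
time_s: 10.67
tool_pos: [510.2, -5.8, 14.6]
eef_rot: [[-0.996, -0.087, -0.012], [-0.087, 0.996, 0.001], [0.012, 0.002, -1.0]]
force: [-12.9, -1.1, 5.0]
gripper_width: 0.351
```

```bash
python3 go.py; python3 -c "
from rig import env;print(env.observe()['moment'])"
```

```text
10.6667 [510.16  -5.76  14.57] F [-12.93  -1.11   5.01] w 0.35060548763741417
tool y yaw 94.98840765096273 z [-0.01  0.   -1.  ]
[-0.16765166  1.61558069  0.0826007 ]
```

It is stalled against the fence at 13 N. Backing off straight, then up and aside.

>>> servo_tool([
  [0,0,0,3,0,0,0.3],
  [0,0,0,4,0,0,0.3],
  [0,0,0,6,0,0,0.3],
  [0,0,0,10,0,0,0.3],
  [0,0,0,10,0,0,0.3],
  [0,0,0,10,0,0,0.3],
  [0,0,0,0,0,-15,0.3],
  [0,0,0,0,0,-30,0.3],
  [0,0,0,0,0,-35,0.3],
  [0,0,0,0,0,-35,0.3],
])

```text
time_s: 11.5
tool_pos: [471.1, -9.8, 131.8]
eef_rot: [[-0.996, -0.086, -0.002], [-0.086, 0.996, 0.0], [0.002, 0.001, -1.0]]
force: [1.1, 0.5, 0.1]
gripper_width: 0.353
```

>>> servo_tool([
  [0,0,0,0,0,-35,0.3],
  [0,0,0,0,0,-35,0.3],
  [0,0,0,0,30,0,0.3],
  [0,0,0,0,35,0,0.3],
  [0,0,0,0,35,0,0.3],
  [0,0,0,0,35,0,0.3],
  [0,0,0,0,35,0,0.3],
  [0,0,0,0,35,0,0.3],
  [0,0,0,0,35,0,0.3],
  [0,0,0,0,35,0,0.3],
])

```text
time_s: 12.33
tool_pos: [448.2, 265.3, 201.2]
eef_rot: [[-0.996, -0.086, 0.0], [-0.086, 0.996, 0.0], [-0.0, 0.0, -1.0]]
force: [0.9, -0.8, 0.3]
gripper_width: 0.348
```

>>> servo_tool([
  [0,0,0,0,35,0,0.3],
  [0,0,0,0,35,0,0.3],
  [0,0,0,0,35,0,0.3],
  [0,0,0,0,30,0,0.3],
  [0,0,0,0,0,0,0.3],
])

```text
time_s: 12.75
tool_pos: [436.1, 403.0, 201.3]
eef_rot: [[-0.996, -0.091, 0.0], [-0.091, 0.996, 0.003], [-0.001, 0.003, -1.0]]
force: [0.3, -0.7, 0.6]
gripper_width: 0.347
```

```bash
python3 go.py; python3 look.py z
```

```text
12.75 [436.11 403.02 201.25] F [ 0.26 -0.72  0.6 ] w 0.34721854147911074
tool y yaw 95.20953002113255 z [ 0.  0. -1.]
```

View pics/top_z.png

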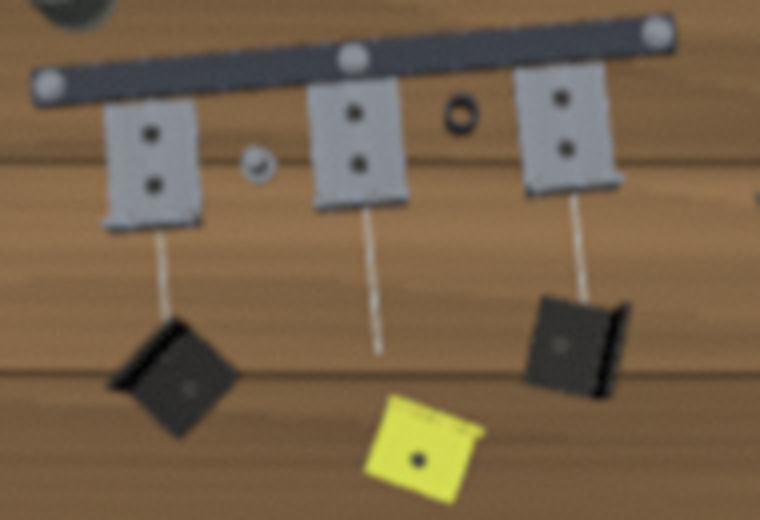

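View pics/side_z.png

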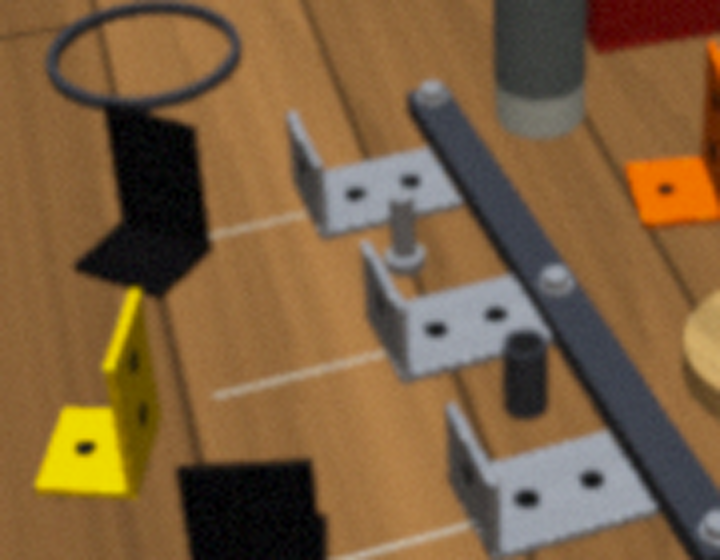

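All three now lie at the fence in both views (middle one: top crop toe (308,84)–(398,79), heel (317,207)–(408,200)). As a numeric check I compare hole-to-fence distances for the three, and look for anything else that moved.

Run:
```python
import numpy as np
from h import *
T=dict(np.load("top_z.npz"));T0=dict(np.load("top0.npz"))
np.set_printoptions(precision=2,suppress=True)
def dark(c,box):
    x0,y0,x1,y1=box;g=cv2.cvtColor(c["color"],cv2.COLOR_RGB2GRAY)[y0:y1,x0:x1].astype(float)
    w=np.clip(125-g,0,None);ys,xs=np.mgrid[y0:y1,x0:x1];return ((w*xs).sum()/w.sum(),(w*ys).sum()/w.sum())
f=onplane(T,[(188.9,206.1),(348.6,192.6)],20);e=(f[0]-f[1])/np.linalg.norm(f[0]-f[1]);n=np.array([e[1],-e[0]])
t=lambda x,y:(x/4-.4+180,y/4-.4+180)
for nm,hs in dict(left=[(151,134),(154,185)],mid=[(354,112),(359,163)],right=[(561,98),(566,149)]).items():
    px=[]
    for h in hs:
        a=t(*h);px.append(dark(T,(int(a[0])-4,int(a[1])-4,int(a[0])+6,int(a[1])+6)))
    P=onplane(T,px,6);d=P[0]-P[1];print(nm,"hole-fence",[(f[0]-q)[:2]@n for q in P],"yaw",np.degrees(np.arctan2(d[1],d[0])))
for k in("side","top"):
    a=cv2.GaussianBlur(np.load(f"{k}0.npz")["color"],(5,5),0);b=cv2.GaussianBlur(np.load(f"{k}_z.npz")["color"],(5,5),0)
    m=(cv2.absdiff(a,b).max(2)>28).astype(np.uint8);m=cv2.dilate(m,np.ones((3,3)))
    _,_,st,_=cv2.connectedComponentsWithStats(m);print(k,[tuple(map(int,s)) for s in st[1:] if s[4]>15])
```

```text
left hole-fence [np.float64(26.959870891111162), np.float64(66.98534535196542)] yaw 4.978759554652881
mid hole-fence [np.float64(23.957263519370784), np.float64(64.03221246594572)] yaw 5.304303854225077
right hole-fence [np.float64(25.974267115952806), np.float64(65.77400522847168)] yaw 4.988416702412985
side [(86, 0, 116, 106, 5649), (10, 151, 39, 50, 867), (0, 167, 22, 48, 695), (211, 201, 34, 56, 1038), (249, 209, 51, 38, 1114)]
top [(255, 198, 28, 36, 915), (0, 213, 175, 207, 19228), (259, 241, 28, 27, 663), (255, 400, 18, 19, 212), (275, 402, 14, 12, 92), (292, 409, 11, 11, 87), (124, 417, 20, 3, 54)]
```

The middle bracket's holes are as close to the fence as the finished ones (24 and 64 mm against 26–27 and 66–67). Its yaw is within 0.3° of theirs, and the only changes in the images are the bracket and the arm. Handing in.

```bash
python3 -c "
from rig import env;print(env.close_job())"
```

```text
the job is handed in; nothing more can be done
None
```

The middle bare-steel bracket now lies flat on its long leg with its end against the fence, and I handed the job in after about 13 s of robot time. I tipped it with two part-closed fingers near the top of the long leg. I then pushed it about 40 mm from behind the short leg until it stalled at 13 N, and backed off.

- **Flush with the fence:** both views show the end at the fence. Its holes measure 24 and 64 mm from the fence, against 26–27 and 66–67 mm for the two finished brackets. The 2–3 mm difference is about the calibration error (2 mm).
- **Square:** its yaw is 5.3°, against 5.0° for the other two and for the fence, so a corner gap of at most about 0.4 mm is possible.
- **Lane:** by an estimate made before the final push, it sits 3–4 mm to the left of its white line.
- **Everything else:** comparing start and end pictures showed changes only at the bracket and the arm. The area hidden behind the arm in those pictures, at the left of the top view, was not checked.

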